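Gauge the bore of a floating die bushing with a telescoping gauge

ROBOT

A 6-joint arm with a two-finger parallel gripper is mounted at the origin on the work surface. World frame = base frame: x ahead of the robot, y to its left, z up, the work surface at z = 0. Lengths are in mm, angles in degrees, forces in N, time in s.
With the tool pointing down it reaches from about 350 to 850 mm from the base axis. Payload 8.1 kg.
Tool frame: the origin (TCP) lies midway between the tips of the shut fingers; the grasp point (between the pads) lies 19 mm behind it; z points along the fingers, y is the direction in which the jaws open and shut (so a half turn about z gives the same grasp; the last joint's range is limited). The gripper opens to 85 mm and grips with 20 to 120 N. Pads are 22 mm wide; open, the fingers measure 114 mm over their backs; the gripper's body (76 mm by 85 mm) begins 54 mm behind the grasp point. The pads swing forward as they close: fully open they stand 13 mm farther back than shut.
Start: joints at [-80.867, 7.471, 85.268, -0, 87.261, -4.893], TCP at [145.438, -582.111, 231.292] pointing down, gripper open.
Joint ranges: [-169.43, 169.43], [-51.17, 129.36], [1.28, 143.12], [-76.62, 256.62], [0, 156.53], [-152.29, 152.29]. Speed limits (degrees/s): [136.94, 136.94, 159.86, 180, 180, 180].

INTERFACE

Orientations are given as [roll, pitch, yaw] about the fixed x, y, z axes, in that order (R = Rz(yaw) Ry(pitch) Rx(roll)).
In Python, from bench import telemetry, snapshot, camera_params, job gives the robot as it stands. The module is installed in compiled form; this text tells all that it offers.
- The arm moves only by the shell command python3 -m jog 'ROWS' [FORCE]. ROWS is JSON, a list that holds one entry, the list of rows, each a list of 7 numbers: the shift along the tool's x, y, z in units of 50 mm (1.0 is 50 mm), then the turn, a rotation vector about the tool's x, y, z in units of 2 pi rad (1.0 is 2 pi rad), then the opening, from 0 (shut) to 1 (fully open). In form: [[[dx, dy, dz, rx, ry, rz, claw], ...]]. A call has 1 to 12 rows; each row shifts and turns the commanded pose from where the row before left it, along the tool's axes as they then stand; what a row does not reach is not made up. A row lasts 1/8 s, in which the tool goes at most 62.5 mm and 10.7 degrees, less where a joint would pass 70% of its speed; a pose out of reach is approached as far as the arm can. A call with a number of a shift or a turn outside -1 to 1 is refused whole. A call with a gripper value outside its range is refused whole. The fingers move at their own pace and stop on an object; FORCE is the grip in N (left out, the last holds). Time passes only in rows, so rows that do not move let the fingers close. It gives the time, the measured TCP pose, the force and the opening at its end, in the units of the state.
- telemetry.sense(): the state, without advancing time (a new reading comes with each control period).
- snapshot(name): name is "scene" or "top"; returns (picture, depth): 480x640x3 uint8, red, green, blue; 480x640 float32, mm along the optical axis (not along the pixel's ray), 0 where there is no reading.
- camera_params(name): a dict with "K" (3x3 intrinsics, pixels), "extrinsics" (4x4, takes a point from camera to world coordinates). Camera axes: x right, y down, z forward; pixel columns grow to the right and rows downward; lengths in mm; the calibration is good to about 2 mm. A picture is of the moment at which its call begins. camera_params takes no time and is no camera call.
- job.hand_in(): hands the job in, once; it reports no verdict.
The state is a dict: "time": time; "joint_pos": joint angles; "qd": joint speeds; "joint_efforts": joint torques, N m; "tool_pos": TCP position; "tcp_rot": TCP orientation; "ft_force": force on the tool from outside, world axes, zero at the start; "wrist_torque": the same for the moment, N m; "finger_gap": finger opening in mm.
Only numpy, scipy, OpenCV 4.12 (cv2) and the standard library are available. Lean on these libraries where they do the work, as an engineer would, in place of code of your own. Each camera call takes 0.05 s, during which the arm holds its last target. There are 200 camera calls.

TASK

Take the telescoping gauge from its wooden stand and seat its head gently and fully home in the brass die bushing, cross bar down between the lugs. There, turn its red lock loose so that the plungers spring out to the bore, turn the lock tight again, then draw the gauge out with its reading kept and stand it back fully home in the wooden stand. Press gently throughout, and leave the silver bushing and everything else on the bench alone.

Things in the scene. Friction and masses are not known exactly. Their poses are not given: they have to be found in the camera images.
- gauge: Bore gauge, 0.36 kg, upright. Origin: centre of the underside of its cross bar (88 mm along own x, 20 in y, 8 thick). Above: black 22 mm square handle, z 7 to 71, gripped across its y faces near z = 54; red lock bar z 72 to 98. Below: 12 mm neck and head, a 14 mm barrel along y centred at z = -24 (lowest -31), with a spring plunger at each end.
- gauge_grip (a point): Point on the gauge's handle axis, 54 mm above the cross bar's underside: the place to grip the handle.
- plunger_a_nose (a point): Rounded nose of the plunger on the gauge's +y side. The noses are 40 mm apart when fully in (as at the start), 64 mm fully out; each is pushed outward by about 1.2 N when the lock is loose, and moves on its own.
- plunger_b_nose (a point): Rounded nose of the plunger on the gauge's -y side, as the other.
- lock (a joint): Angle of the red lock bar on top of the gauge. 0 = tight (a stop, as at the start); grows counter-clockwise seen from above to a stop at 1.3. The clamp on the plungers lets go beyond about 0.08; it bites below 0.05, where turning stiffens to 0.1 to 0.25 N m and the bar may spring back to 0.05. Elsewhere it turns at about 0.05 N m and stays where left.
- lock_grip (a point): Point on the lock bar's (and gauge's) axis, 88 mm above the cross bar's underside. The lock bar is 30 mm long (along the gauge's x at lock = 0), 12 mm wide, 26 mm tall, its top 10 mm above this point; the 22 mm square handle ends 17 mm below this point.
- brass_die: Green shoe 116 (x) x 108 mm; origin: centre of its underside. In it a brass block with a 56 mm through bore, top 50 mm up. Four 9 mm lugs on top, 29 to 45 mm out along x, leave a channel along x, 22.4 mm wide, for the cross bar: seated, gauge origin 50 mm up; on lug tops 59. The block floats: bore and lugs lie up to 7 mm off the shoe's centre in y, unreported; 8 N shifts it, stops at 7.5.
- steel_die: The same shoe with a silver bushing of 48 mm bore: not to be touched by the gauge.
- stand: Fixed pale wooden stand, 110 (x) x 100 mm; origin: centre of its underside. Flat top 50 mm up, with a pocket 36 (x) x 76 mm (y), 38 deep, for the gauge's head; four 9 mm lugs leave a channel along x, 26 mm wide, for the cross bar. The gauge stands in it with its origin 50 mm above this one, its x along the stand's x.
- glue_tin: Dark tin, 72 mm across, 85 mm tall, bystander. Origin: centre of the underside.
- rivet_cup: Copper cup, 66 mm across, 60 mm tall, bystander. Origin: centre of the underside.
- mallet: Hammer with wooden handle, lying, bystander. Origin near its middle.
- awl: Awl with wooden handle, 150 mm long, bystander.
- tape_roll: Yellow ring, 90 mm across, 25 mm tall, bystander.
- burnisher: Cork block 50 x 90 x 30 mm, bystander.
- buckle_ring: Brass ring, 56 mm across, 8 mm tall, bystander.

How it is judged (in metres and radians):
On the way, in this order (a step that is already met when the one before it is completed fails the run):
1. the gauge is fully seated in the brass bushing, cross bar between the lugs, plungers still in (z of gauge in the frame of brass_die below 0.0525 m and horizontal distance between gauge and brass_die below 0.012 m and angle between the x axis of gauge and the x axis of brass_die, either way round below 0.12 rad and angle between gauge's own z axis and vertical below 0.08 rad and distance between plunger_a_nose and plunger_b_nose below 0.046 m), for 0.2 s.
2. in the brass bushing the lock is turned loose and the plungers have sprung out to the bore (z of gauge in the frame of brass_die below 0.0535 m and horizontal distance between gauge and brass_die below 0.012 m and value of joint lock above 0.35 rad and distance between plunger_a_nose and plunger_b_nose above 0.0545 m), for 0.1 s.
3. still in the brass bushing the lock is turned tight again (z of gauge in the frame of brass_die below 0.0535 m and horizontal distance between gauge and brass_die below 0.012 m and value of joint lock below 0.07 rad and distance between plunger_a_nose and plunger_b_nose above 0.0545 m), for 0.2 s.
At the end, for the whole second after the job is handed in: The gauge stands released and at rest in the wooden stand, upright (within 0.08 rad), cross bar down on the stand's top within 2.5 mm and within 12 mm of its centre, lock tight (below 0.07 rad), the plunger noses still 54.5 to 58 mm apart, as set in the brass bore (z of gauge in the frame of stand between 0.047 and 0.0525 m and horizontal distance between gauge and stand below 0.012 m and angle between gauge's own z axis and vertical below 0.08 rad and value of joint lock below 0.07 rad and distance between plunger_a_nose and plunger_b_nose between 0.0545 and 0.058 m and linear speed of gauge below 0.02 m/s); the robot touches nothing.
It fails at once if the gauge is pressed against the brass die with more than 40 N while it is not down in its seat, or with more than 60 N in its seat ((contact force between gauge and brass_die above 40 N and z of gauge in the frame of brass_die above 0.0515 m) or contact force between gauge and brass_die above 60 N).
It fails at once if the gauge is pressed against the stand with more than 60 N (contact force between gauge and stand above 60 N).
It fails at once if the gauge touches the silver die (contact force between gauge and steel_die above 0.5 N).
It fails at once if a bystander is pushed away by more than 30 mm (distance of any of glue_tin, rivet_cup, mallet, awl, tape_roll, burnisher, buckle_ring from where it was at the start of the episode above 0.03 m).
It also fails if it takes over 72 s, if anything falls off the work surface, if the arm or the gripper's body presses on something with over 40 N, if the wrist force passes 120 N, or if a joint passes its speed limit or range.

## Working session

There is one attempt and no reset: what is moved stays moved. The work goes in short steps, Python scripts to look and compute and a shell command to move; the robot and the scene stay as the last step left them, time stands still between calls to the robot, and variables do not carry over. Pictures are saved under pics/ and viewed, about 8 in all and at most 12, crops included, and the job is handed in when it is done.

```bash
mkdir -p pics
cat > h.py <<'E'
import numpy as np,cv2
from bench import telemetry,snapshot,camera_params,job
def snap(n,tag):
    p,d=snapshot(n); cv2.imwrite(f'pics/{tag}.png',cv2.cvtColor(p,cv2.COLOR_RGB2BGR)); np.savez(f'{tag}.npz',p=p,d=d); return p,d
def cloud(n,d):
    c=camera_params(n);K=np.array(c['K']);E=np.array(c['extrinsics'])
    v,u=np.mgrid[:480,:640]; P=np.stack([(u-K[0,2])/K[0,0]*d,(v-K[1,2])/K[1,1]*d,d],-1)
    W=P@E[:3,:3].T+E[:3,3]; W[d<=0]=np.nan; return W
def ray(n,u,v,z):
    c=camera_params(n);K=np.array(c['K']);E=np.array(c['extrinsics'])
    r=E[:3,:3]@np.linalg.solve(K,[u,v,1.]); return E[:3,3]+r*(z-E[2,3])/r[2]
E
python3 - <<'E'
from h import *
for n in('top','scene'):
    snap(n,n+'0'); c=camera_params(n); print(n,np.round(c['K'],1).tolist(),np.round(c['extrinsics'],3).tolist())
s=telemetry.sense();print({k:np.round(v,2).tolist() for k,v in s.items()})
E
```

```text
top [[511.2, 0.0, 322.6], [0.0, 511.2, 225.3], [0.0, 0.0, 1.0]] [[0.004, -0.99, 0.143, 337.852], [-1.0, -0.003, 0.004, 16.377], [-0.004, -0.143, -0.99, 1507.905], [0.0, 0.0, 0.0, 1.0]]
scene [[571.1, 0.0, 319.9], [0.0, 571.1, 237.1], [0.0, 0.0, 1.0]] [[-0.017, 0.816, -0.578, 1236.226], [1.0, 0.012, -0.013, 12.834], [-0.004, -0.578, -0.816, 1138.846], [0.0, 0.0, 0.0, 1.0]]
{'time': 0.1, 'joint_pos': [-80.87, 7.51, 85.32, -0.0, 87.26, -4.89], 'qd': [-0.02, -0.17, -0.15, 0.05, -0.04, 0.0], 'joint_efforts': [0.0, -57.09, -50.19, -0.0, 0.01, 0.0], 'tool_pos': [145.36, -581.6, 230.34], 'tcp_rot': [-179.9, -0.01, 14.03], 'ft_force': [0.13, 0.11, -0.52], 'wrist_torque': [-0.01, 0.0, 0.06], 'finger_gap': 85.3}
```

View pics/top0.png

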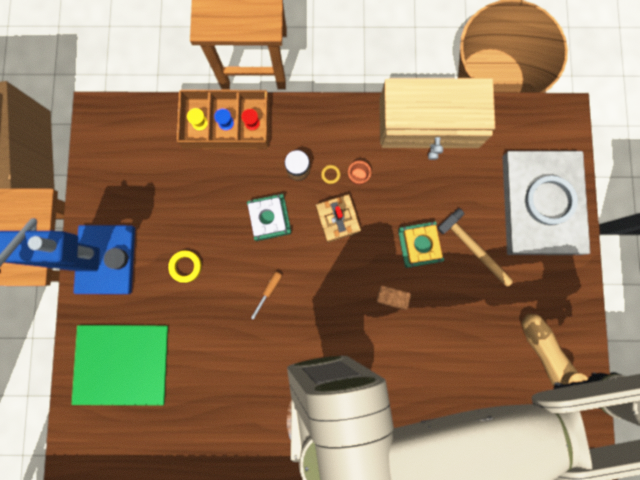

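View pics/scene0.png

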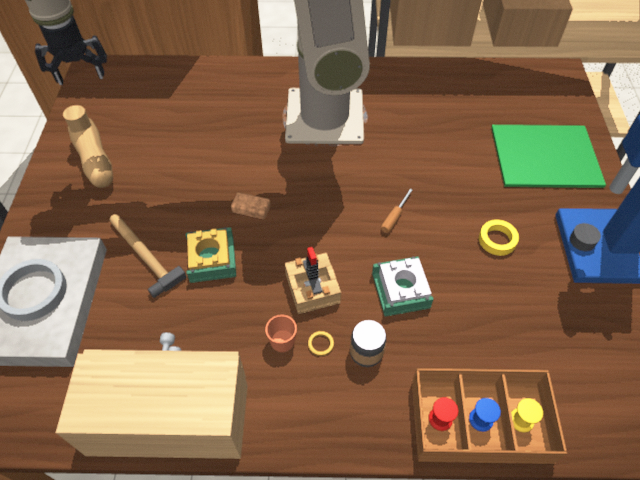

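```bash
cat > m.py <<'E'
from h import *
rois={'top':{'stand':(305,185,375,250),'brass':(390,212,455,275)},'scene':{'stand':(275,240,350,320),'brass':(175,220,245,288)}}
tiles=[]
for n in rois:
    f=np.load(n+'0.npz');p,d=f['p'],f['d'];W=cloud(n,d);hsv=cv2.cvtColor(p,cv2.COLOR_RGB2HSV)
    for o,(a,b,c,e) in rois[n].items():
        t=cv2.resize(p[b:e,a:c],(380,290),interpolation=cv2.INTER_CUBIC);tiles.append(t)
        w=W[b:e,a:c];H=hsv[b:e,a:c];z=w[...,2]
        def rep(name,m):
            if m.sum()<4:print(n,o,name,'none');return
            q=w[m];k=cv2.minAreaRect(q[:,:2].astype(np.float32))
            print(n,o,name,m.sum(),'med',np.round(np.median(q,0),1),'min',np.round(q.min(0),1),'max',np.round(q.max(0),1),'rect',np.round(k[0],1),np.round(k[1],1),round(k[2],1))
        h,s,v=H[...,0],H[...,1],H[...,2]
        print(n,o,'z hist',np.histogram(z[~np.isnan(z)],np.arange(-10,165,10))[0])
        if o=='brass':
            rep('green',(h>60)&(h<95)&(s>80)&(z>8)&(z<48));rep('brasstop',(h>15)&(h<35)&(s>80)&(z>44)&(z<64));rep('lugs',(h>10)&(h<35)&(z>55)&(z<64))
        else:
            red=((h<6)|(h>174))&(s>150)
            rep('red',red&(z>105));rep('handle',(v<80)&(z>62)&(z<125));rep('woodtop',(h>8)&(h<25)&(z>45)&(z<54));rep('lugs',(h>5)&(h<25)&(z>55)&(z<64));rep('bar',(s<90)&(z>50)&(z<66))
im=np.vstack([np.hstack(tiles[:2]),np.hstack(tiles[2:])]);cv2.imwrite('pics/crop0.png',cv2.cvtColor(im,cv2.COLOR_RGB2BGR))
E
python3 m.py
```

```text
top stand z hist [1244 1955  146   34   51  322  566  114    3    6    6    4    8   24
    4   37   14]
top stand red 66 med [570.2 -19.  147.7] min [556.3 -30.5 118.8] max [586.8 -10.5 158.4] rect [572.1 -21.5] [29.7 16.3] 17.2
top stand handle 13 med [563.  -14.  117.9] min [559.2 -26.3  68.9] max [575.  -11.1 124.8] rect [565.6 -16. ] [19.3  8.7] 51.7
top stand woodtop 602 med [569.5 -16.9  50.3] min [505.5 -81.6  45.1] max [637.7  42.5  54. ] rect [571.5 -19.9] [110.7 100.2] 17.1
top stand lugs 212 med [556.6 -21.   57.8] min [516.1 -78.4  55. ] max [633.1  36.6  63.9] rect [570.9 -19.1] [107.4  97.3] 16.8
top stand bar 117 med [553.9 -23.8  59.3] min [530.2 -40.9  52.5] max [614.7  -0.9  65.3] rect [571.9 -19.5] [86.3 21. ] 16.4
top brass z hist [ 950 1439  375  218  113  492  446   45    0    0    0    0    0    0
    0    0    0]
top brass green 429 med [ 496.1 -254.5   15.1] min [ 432.2 -320.9    8.2] max [ 559.4 -198.8   48. ] rect [ 496.  -259.2] [115.5 105.6] 10.6
top brass brasstop 754 med [ 497.7 -263.4   51.4] min [ 443.1 -315.8   44. ] max [ 551.  -211.9   64. ] rect 
[... 768 characters left out ...]
ect [602.2 -52.5] [114.5 165.8] 39.7
scene stand bar 180 med [594.7 -14.5  56.8] min [531.6 -41.4  50.3] max [620.9  24.4  65.9] rect [578.6 -22.1] [70.6 74.3] 68.3
scene brass z hist [1660  873  388  258  302  886  353   18    0    0    0    0    0    0
    0    0    0]
scene brass green 723 med [ 549.  -245.5   21.4] min [ 434.8 -320.9    8. ] max [ 566.3 -199.1   46.1] rect [ 501.1 -260.6] [116.7 105.6] 9.8
scene brass brasstop 1019 med [ 500.4 -265.6   49.1] min [ 441.3 -316.8   44.1] max [ 554.2 -214.1   62.6] rect [ 497.8 -265.5] [102.8  90.4] 10.1
scene brass lugs 124 med [ 527.  -264.2   57.6] min [ 450.4 -294.1   55.1] max [ 548.8 -222.4   62.6] rect [ 497.7 -255. ] [94.2 65.3] 10.4
```

View pics/crop0.png

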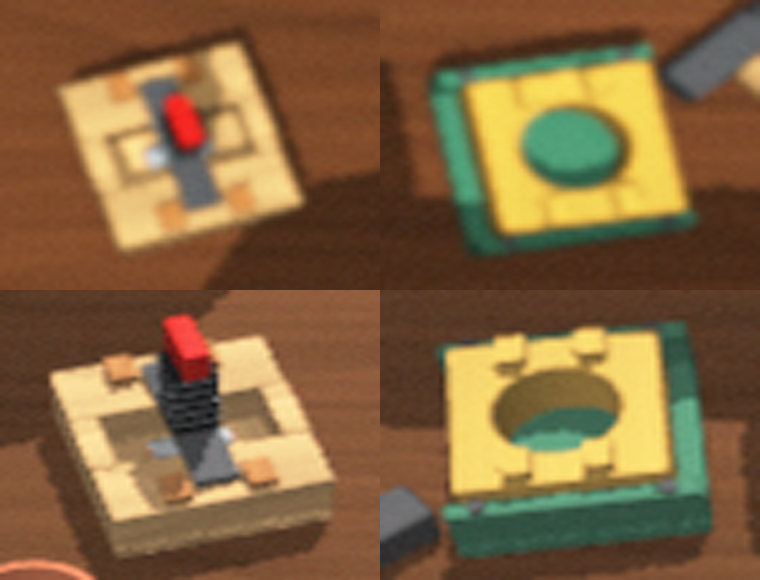

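The top crop shows the gauge in the stand at about (338,214) with the bar yawed +17°. The brass bore is near (422,243), with the block shifted within its shoe. Both views agree to about 2 mm, so I'll move toward the gauge.

```bash
cat > go.py <<'E'
import sys
from h import *
from scipy.spatial.transform import Rotation as R
# usage: go.py x y z yaw  -> remaining in tool units
s=telemetry.sense();t=[float(a) for a in sys.argv[1:5]]
Rt=R.from_euler('xyz',s['tcp_rot'],degrees=True);Rg=R.from_euler('xyz',[180,0,t[3]],degrees=True)
print('t',round(s['time'],2),'tcp',np.round(s['tool_pos'],1),np.round(s['tcp_rot'],2),'F',np.round(s['ft_force'],1),'M',np.round(s['wrist_torque'],2),'gap',round(float(s['finger_gap']),1))
print('need shift',np.round(Rt.inv().apply(np.array(t[:3])-s['tool_pos'])/50,3),'turn',np.round((Rt.inv()*Rg).as_rotvec()/2/np.pi,4))
E
python3 -m jog '[[[0.4,-0.3,0,0,0,0,1],[0.76,-0.61,0,0,0,0,1],[0.76,-0.61,0,0,0,0,1],[0.76,-0.61,0,0,0,0,1],[0.76,-0.61,0,0,0,0,1],[0.76,-0.61,0,0,0,0,1],[0.76,-0.61,0,0,0,0,1],[0.76,-0.61,0,0,0,0,1],[0.76,-0.61,0,0,0,0,1],[0.76,-0.61,0,0,0,0,1],[0.76,-0.61,0,0,0,0,1],[0.5,-0.4,0,0,0,0,1]]]' 30; python3 go.py 572.5 -20.2 200 16.9
```

```text
time: 1.6
tool_pos: [476.1, -147.2, 230.9]
tcp_rot: [-180.0, 0.0, 14.1]
ft_force: [0.7, -0.2, 0.3]
finger_gap: 85.4
t 1.6 tcp [ 476.1 -147.2  230.9] [-1.7997e+02  2.0000e-02  1.4110e+01] F [ 0.7 -0.2  0.3] M [-0.01  0.04 -0.03] gap 85.4
need shift [ 2.489 -1.994  0.618] turn [-0.0001  0.     -0.0078]
```

```bash
python3 -m jog '[[[0.6,-0.5,0,0,0,0,1],[0.6,-0.5,0,0,0,0,1],[0.6,-0.5,0.2,0,0,-0.004,1],[0.3,-0.25,0.2,0,0,-0.004,1],[0.15,-0.1,0.1,0,0,0,1],[0,0,0,0,0,0,1],[0,0,0,0,0,0,1]]]'; python3 go.py 572.5 -20.2 200 16.9
```

```text
time: 2.48
tool_pos: [561.1, -32.7, 206.7]
tcp_rot: [180.0, -0.0, 16.8]
ft_force: [-0.3, -0.4, -1.0]
finger_gap: 85.3
t 2.48 tcp [561.1 -32.7 206.7] [179.97  -0.    16.83] F [-0.3 -0.4 -1. ] M [-0.01 -0.02 -0.  ] gap 85.3
need shift [ 0.29  -0.173  0.133] turn [ 0.0001 -0.     -0.0002]
```

```bash
python3 -m jog '[[[0.29,-0.17,0.13,0,0,0,1],[0,0,0.5,0,0,0,1],[0,0,0.5,0,0,0,1],[0,0,0.5,0,0,0,1],[0,0,0.4,0,0,0,1],[0,0,0.3,0,0,0,1],[0,0,0,0,0,0,1],[0,0,0,0,0,0,1]]]'; python3 go.py 572.5 -20.2 86 16.9
python3 - <<'E'
from h import *
a,_=snap('top','t1');b,_=snap('scene','s1')
im=np.hstack([cv2.resize(a[160:280,280:400],(400,400),interpolation=2),cv2.resize(b[210:330,255:375],(400,400),interpolation=2)])
cv2.imwrite('pics/c1.png',im[...,::-1])
E
```

```text
time: 3.48
tool_pos: [573.4, -19.4, 90.7]
tcp_rot: [180.0, -0.1, 16.9]
ft_force: [0.1, -0.1, 0.3]
finger_gap: 85.3
t 3.48 tcp [573.4 -19.4  90.7] [ 1.7997e+02 -7.0000e-02  1.6900e+01] F [ 0.1 -0.1  0.3] M [ 0.01 -0.01  0.01] gap 85.3
need shift [-0.023  0.01   0.094] turn [ 0.0001 -0.0002  0.    ]
```

View pics/c1.png

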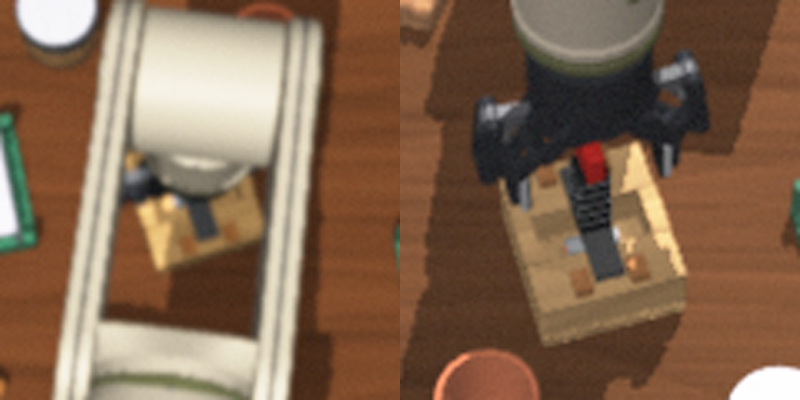

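The gripper straddles the handle in the scene crop, with the lock at about (592,160). Next I'll lower slightly and close.

```bash
python3 -m jog '[[[0,0,0.09,0,0,0,1],[0,0,0,0,0,0,0.6],[0,0,0,0,0,0,0.4],[0,0,0,0,0,0,0.2],[0,0,0,0,0,0,0.1],[0,0,0,0,0,0,0.1],[0,0,0,0,0,0,0.1],[0,0,0,0,0,0,0.1]]]' 50; python3 go.py 572.5 -20.2 86 16.9
```

```text
time: 4.58
tool_pos: [572.9, -19.5, 85.5]
tcp_rot: [180.0, -0.0, 16.9]
ft_force: [0.4, -1.7, 1.4]
finger_gap: 21.4
t 4.58 tcp [572.9 -19.5  85.5] [ 1.7998e+02 -2.0000e-02  1.6900e+01] F [ 0.4 -1.7  1.4] M [-0.32 -0.07  0.03] gap 21.4
need shift [-0.012  0.011 -0.011] turn [ 0.0001 -0.      0.    ]
```

```bash
python3 -m jog '[[[0,0,-0.1,0,0,0,0.1],[0,0,-0.2,0,0,0,0.1],[0,0,-0.4,0,0,0,0.1],[0,0,-0.4,0,0,0,0.1],[0,0,-0.3,0,0,0,0.1],[0,0,-0.1,0,0,0,0.1],[0,0,0,0,0,0,0.1]]]'; python3 go.py 496.5 -263.8 160 10.2
```

```text
time: 5.45
tool_pos: [572.9, -19.3, 160.6]
tcp_rot: [180.0, -0.0, 16.9]
ft_force: [0.2, -0.6, -3.9]
finger_gap: 21.2
t 5.45 tcp [572.9 -19.3 160.6] [ 1.7999e+02 -3.0000e-02  1.6910e+01] F [ 0.2 -0.6 -3.9] M [ 0.01 -0.02 -0.04] gap 21.2
need shift [-2.884  4.234  0.012] turn [ 0.     -0.0001  0.0186]
```

```bash
python3 -m jog '[[[-0.15,0.22,0,0,0,0,0.1],[-0.35,0.5,0,0,0,0,0.1],[-0.4,0.6,0,0,0,0,0.1],[-0.4,0.6,0,0,0,0,0.1],[-0.4,0.6,0,0,0,0,0.1],[-0.4,0.6,0,0,0,0,0.1],[-0.4,0.55,0,0,0,0,0.1],[-0.25,0.4,0,0,0,0,0.1],[-0.13,0.16,0,0,0,0.006,0.1],[0,0,0,0,0,0.0126,0.1],[0,0,0,0,0,0,0.1],[0,0,0,0,0,0,0.1]]]'; python3 go.py 496.5 -263.8 130 10.2
python3 - <<'E'
from h import *
a,_=snap('top','t2');b,_=snap('scene','s2')
im=np.hstack([cv2.resize(a[190:290,370:470],(400,400),interpolation=2),cv2.resize(b[190:300,155:265],(400,400),interpolation=2)])
cv2.imwrite('pics/c2.png',im[...,::-1])
E
```

```text
time: 6.95
tool_pos: [496.4, -263.1, 160.0]
tcp_rot: [-180.0, 0.0, 10.3]
ft_force: [0.2, -0.7, -4.3]
finger_gap: 21.1
t 6.95 tcp [ 496.4 -263.1  160. ] [-1.7998e+02  2.0000e-02  1.0300e+01] F [ 0.2 -0.7 -4.3] M [ 0.01  0.08 -0.06] gap 21.1
need shift [-0.001  0.014  0.601] turn [-0.0001  0.      0.0003]
```

View pics/c2.png

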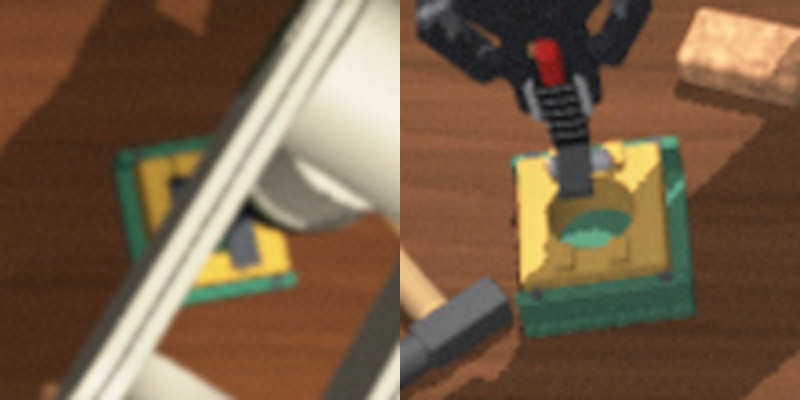

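```bash
cat > al.py <<'E'
from h import *
th=np.radians(10.2);ex=np.array([np.cos(th),np.sin(th)]);ey=np.array([-ex[1],ex[0]])
for n,tag,r,r0 in(('top','t2',(390,212,455,275),'top0'),('scene','s2',(175,220,245,288),'scene0')):
    f=np.load(r0+'.npz');W=cloud(n,f['d']);h,s,v=np.moveaxis(cv2.cvtColor(f['p'],cv2.COLOR_RGB2HSV).astype(int),-1,0)
    z=W[...,2];ro=np.zeros(z.shape,bool);ro[r[1]:r[3],r[0]:r[2]]=1
    m=ro&(h>15)&(h<35)&(s>80)&(z>44)&(z<64);q=W[m][:,:2];y=q@ey;x=q@ex
    print(n,'block y pct',np.round(np.percentile(y,[1,50,99]),1),'mid',np.mean(np.percentile(y,[1,99])).round(1),'x',np.round(np.percentile(x,[1,99]),1))
    hole=ro&(h>60)&(h<95)&(z<45)
    L=ro&(z>56)&(z<63);yl=W[L][:,:2]@ey;print('  lug y',np.round(np.sort(yl)[::6],0))
    f=np.load(tag+'.npz');W=cloud(n,f['d']);h,s,v=np.moveaxis(cv2.cvtColor(f['p'],cv2.COLOR_RGB2HSV).astype(int),-1,0)
    z=W[...,2];m=ro&(z>118)&(z<138)&(s<110);m[:190]=0
    q=W[m];y=q[:,:2]@ey;x=q[:,:2]@ex
    for lo in range(430,560,10):
        k=(x>lo)&(x<=lo+10)
        if k.sum()>2:print('  bar x',lo,k.sum(),'y',np.round([y[k].min(),np.median(y[k]),y[k].max()],1),'z',np.round(np.median(q[k,2]),1))
E
python3 al.py; python3 -c "
import numpy as np;th=np.radians(10.2);print('tcp y',-np.sin(th)*496.4+np.cos(th)*-263.1,np.cos(th)*496.4+np.sin(th)*-263.1)"
```

```text
top block y pct [-392.4 -347.4 -302.6] mid -347.5 x [394.8 489.2]
  lug y [-387. -381. -376. -369. -367. -365. -363. -361. -359. -349. -336. -334.
 -332. -330. -329. -327. -325. -314.]
scene block y pct [-393.7 -350.3 -304.8] mid -349.3 x [396.7 492.5]
  lug y [-372. -371. -370. -369. -367. -366. -364. -363. -362. -338. -336. -335.
 -334. -332. -331. -329. -328. -327.]
  bar x 440 3 y [-336.7 -336.6 -336.4] z 135.9
  bar x 450 38 y [-355.2 -346.4 -337. ] z 131.7
  bar x 460 36 y [-357.4 -346.6 -338. ] z 131.2
  bar x 470 40 y [-356.  -344.9 -337.2] z 131.4
  bar x 480 36 y [-354.9 -347.  -337.2] z 130.3
tcp y -346.8467295513487 441.96370461784926
```

```bash
python3 -m jog '[[[0,0.03,0.1,0,0,0,0.1],[0,0,0.3,0,0,0,0.1],[0,0,0.3,0,0,0,0.1],[0,0,0.25,0,0,0,0.1],[0,0,0.15,0,0,0,0.1],[0,0,0.08,0,0,0,0.1],[0,0,0,0,0,0,0.1],[0,0,0,0,0,0,0.1]]]'; python3 go.py 496.3 -265.3 98 10.2
cat > al2.py <<'E'
import sys
from h import *
th=np.radians(10.2);ex=np.array([np.cos(th),np.sin(th)]);ey=np.array([-ex[1],ex[0]])
n='scene';p,d=snap(n,sys.argv[1]);W=cloud(n,d);h,s,v=np.moveaxis(cv2.cvtColor(p,cv2.COLOR_RGB2HSV).astype(int),-1,0)
z=W[...,2];x=W[...,:2]@ex;y=W[...,:2]@ey
g=(x>465)&(x<500)&(abs(y+348)<60)
bar=g&(s<110)&(z>56)&(z<82);br=g&(h>15)&(h<35)&(s>80)&(z>56)&(z<64)
print('bar',bar.sum(),'y',np.round(np.percentile(y[bar],[2,50,98]),1),'z',np.round(np.percentile(z[bar],[10,50,90]),1))
print('lugs y',np.round(np.sort(y[br])[::3],0))
cv2.imwrite(f'pics/{sys.argv[1]}c.png',cv2.resize(p[190:300,155:265],(500,500),interpolation=2)[...,::-1])
E
python3 al2.py s3
```

```text
time: 8.05
tool_pos: [497.1, -265.3, 101.9]
tcp_rot: [180.0, -0.0, 10.2]
ft_force: [0.2, 0.2, -3.1]
finger_gap: 21.1
t 8.05 tcp [ 497.1 -265.3  101.9] [ 1.7996e+02 -4.0000e-02  1.0210e+01] F [ 0.2  0.2 -3.1] M [0.05 0.   0.  ] gap 21.1
need shift [-0.016 -0.002  0.078] turn [ 0.0001 -0.0001  0.    ]
bar 90 y [-359.1 -348.8 -339.8] z [68.1 73.6 76.9]
lugs y [-372. -371. -369. -367. -365. -365. -363. -346. -338. -336. -335. -334.
 -333. -331. -331. -329. -328. -326.]
```

View pics/s3c.png

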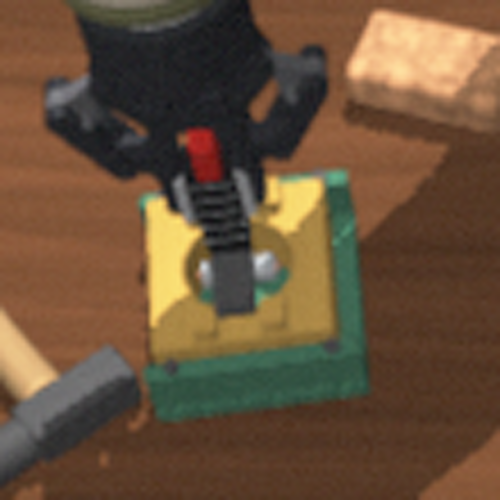

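The scene crop shows the bar end at (235,285), centred between the front lugs at (205,325) and (270,315). The y-offset is under 1 mm, so I'll lower gently.

```bash
python3 -m jog '[[[0,0,0.06,0,0,0,0.1],[0,0,0.05,0,0,0,0.1],[0,0,0.04,0,0,0,0.1],[0,0,0.03,0,0,0,0.1],[0,0,0,0,0,0,0.1]]]'; python3 go.py 496.5 -265.3 86 10.2
```

```text
time: 8.72
tool_pos: [496.6, -264.9, 92.1]
tcp_rot: [-180.0, 0.0, 10.2]
ft_force: [0.5, 0.3, -3.8]
finger_gap: 21.7
t 8.72 tcp [ 496.6 -264.9   92.1] [-1.7999e+02  2.0000e-02  1.0210e+01] F [ 0.5  0.3 -3.8] M [-0.02 -0.    0.02] gap 21.7
need shift [-0.004  0.007  0.122] turn [-0.  0.  0.]
```

Already below lug height (94.5) with no contact force.

```bash
python3 -m jog '[[[0,0,0.05,0,0,0,0.1],[0,0,0.03,0,0,0,0.1],[0,0,0.02,0,0,0,0.1],[0,0,0.015,0,0,0,0.1],[0,0,0,0,0,0,0.1]]]'; python3 go.py 496.5 -265.3 86 10.2
```

```text
time: 9.35
tool_pos: [496.7, -265.0, 86.5]
tcp_rot: [-180.0, 0.0, 10.2]
ft_force: [-0.4, -0.2, -3.9]
finger_gap: 21.6
t 9.35 tcp [ 496.7 -265.    86.5] [-1.800e+02  1.000e-02  1.021e+01] F [-0.4 -0.2 -3.9] M [ 0.02 -0.03  0.03] gap 21.6
need shift [-0.005  0.005  0.01 ] turn [-0.  0.  0.]
```

```bash
python3 -m jog '[[[0,0,0.015,0,0,0,0.1],[0,0,0.015,0,0,0,0.1],[0,0,0,0,0,0,0.1]]]'; python3 go.py 496.5 -265.3 86 10.2
```

```text
time: 9.72
tool_pos: [496.9, -265.1, 85.4]
tcp_rot: [180.0, -0.0, 10.2]
ft_force: [-0.1, 1.2, 0.9]
finger_gap: 21.2
t 9.72 tcp [ 496.9 -265.1   85.4] [ 1.7999e+02 -2.0000e-02  1.0210e+01] F [-0.1  1.2  0.9] M [ 0.27  0.25 -0.02] gap 21.2
need shift [-0.008  0.002 -0.011] turn [ 0. -0.  0.]
```

```bash
python3 -m jog '[[[0,0,0.005,0,0,0,0.1],[0,0,0,0,0,0,0.3],[0,0,0,0,0,0,0.5],[0,0,0,0,0,0,0.5],[0,0,-0.2,0,0,0,0.5],[0,0,-0.3,0,0,0,0.5],[0,0,-0.2,0,0,0,0.5],[0,0,-0.05,0,0,0,0.5],[0,0,0,0,0,0,0.5],[0,0,0,0,0,0,0.5]]]'; python3 go.py 496.9 -265.1 122.5 10.2; python3 al2.py s4
```

```text
time: 10.98
tool_pos: [496.4, -264.8, 121.7]
tcp_rot: [-180.0, 0.0, 10.2]
ft_force: [-0.2, 0.1, -0.4]
finger_gap: 42.8
t 10.97 tcp [ 496.4 -264.8  121.7] [-1.7996e+02  4.0000e-02  1.0210e+01] F [-0.2  0.1 -0.4] M [-0.02  0.02  0.01] gap 42.8
need shift [ 0.009  0.008 -0.016] turn [-0.0001  0.0001  0.    ]
bar 42 y [-357.7 -348.7 -339. ] z [56.7 57.9 59.4]
lugs y [-372. -371. -369. -368. -367. -365. -364. -363. -362. -338. -337. -335.
 -335. -333. -332. -330. -329. -328. -327.]
```

View pics/s4c.png

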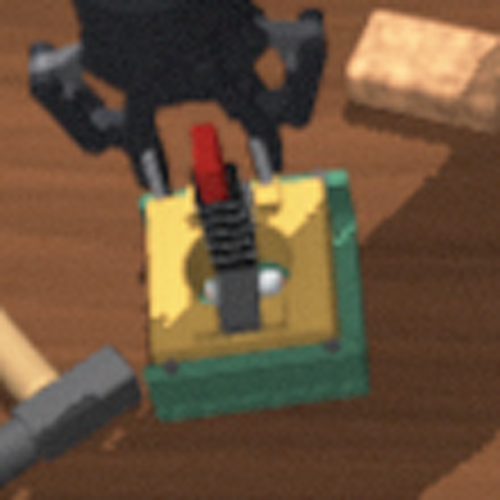

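The crop shows the bar at (238,300) down between the lugs. Depth puts its top at z = 57.9, so it's seated. Next I'll grip the lock.

```bash
python3 -m jog '[[[0.005,0.005,-0.015,0,0,0,0.3],[0,0,0,0,0,0,0.15],[0,0,0,0,0,0,0.05],[0,0,0,0,0,0,0],[0,0,0,0,0,0,0],[0,0,0,0,0,0,0]]]' 40; python3 go.py 496.9 -265.1 122.5 10.2
```

```text
time: 11.78
tool_pos: [497.0, -265.2, 123.0]
tcp_rot: [180.0, 0.0, 10.2]
ft_force: [-0.8, -1.7, -0.3]
finger_gap: 11.2
t 11.78 tcp [ 497.  -265.2  123. ] [180.     0.    10.21] F [-0.8 -1.7 -0.3] M [-0.11  0.05  0.02] gap 11.2
need shift [-0.002 -0.003  0.01 ] turn [0. 0. 0.]
```

```bash
python3 -m jog '[[[0,0,0,0,0,-0.008,0],[0,0,0,0,0,-0.016,0],[0,0,0,0,0,-0.018,0],[0,0,0,0,0,-0.018,0],[0,0,0,0,0,-0.018,0],[0,0,0,0,0,-0.016,0],[0,0,0,0,0,0,0],[0,0,0,0,0,0,0],[0,0,0,0,0,0,0],[0,0,0,0,0,0,0]]]'; python3 go.py 496.9 -265.1 122.5 10.2; python3 al2.py s5
```

```text
time: 13.02
tool_pos: [496.9, -265.1, 123.0]
tcp_rot: [-180.0, 0.0, 44.0]
ft_force: [-3.8, 1.7, 2.4]
finger_gap: 11.5
t 13.03 tcp [ 496.9 -265.1  123. ] [-179.98    0.     44.01] F [-3.8  1.7  2.4] M [ 0.49  0.6  -0.01] gap 11.5
need shift [ 0.   -0.    0.01] turn [-0.0001  0.      0.0939]
bar 42 y [-359.7 -348.7 -341.4] z [56.2 57.2 59. ]
lugs y [-390. -372. -369. -369. -367. -366. -365. -364. -362. -362. -338. -338.
 -336. -335. -333. -331. -330. -329. -328.]
```

View pics/s5c.png

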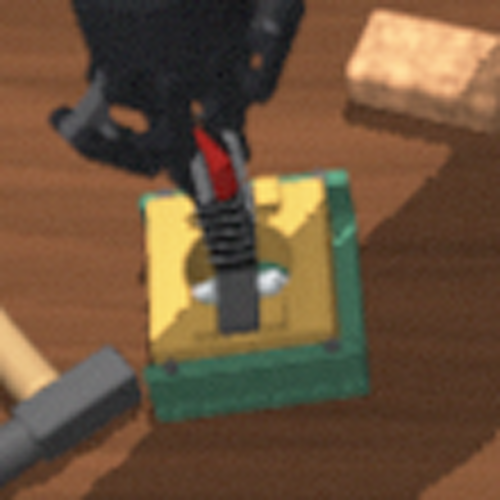

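The lock is turned about 34° and the silver noses have moved out, the left one to (198,292). I'll turn it back.

```bash
python3 -m jog '[[[0,0,0,0,0,0.008,0],[0,0,0,0,0,0.016,0],[0,0,0,0,0,0.018,0],[0,0,0,0,0,0.018,0],[0,0,0,0,0,0.018,0],[0,0,0,0,0,0.012,0],[0,0,0,0,0,0.004,0],[0,0,0,0,0,0.003,0],[0,0,0,0,0,0,0]]]'; python3 go.py 496.9 -265.1 122.5 10.2;python3 -m jog '[[[0,0,0,0,0,0.003,0],[0,0,0,0,0,0.003,0],[0,0,0,0,0,0,0]]]'; python3 go.py 496.9 -265.1 122.5 10.2
```

```text
time: 14.2
tool_pos: [497.3, -265.3, 123.0]
tcp_rot: [180.0, -0.0, 9.2]
ft_force: [0.6, -0.6, -1.4]
finger_gap: 11.3
t 14.2 tcp [ 497.3 -265.3  123. ] [ 1.7998e+02 -2.0000e-02  9.1600e+00] F [ 0.6 -0.6 -1.4] M [-0.12 -0.13  0.07] gap 11.3
need shift [-0.007 -0.006  0.011] turn [ 0.0001 -0.0001 -0.0029]
time: 14.58
tool_pos: [497.2, -265.3, 123.1]
tcp_rot: [180.0, -0.0, 7.0]
ft_force: [1.9, -0.4, -1.4]
finger_gap: 11.3
t 14.57 tcp [ 497.2 -265.3  123.1] [ 1.7999e+02 -1.0000e-02  6.9700e+00] F [ 1.9 -0.4 -1.4] M [-0.23 -0.25  0.41] gap 11.3
need shift [-0.005 -0.004  0.011] turn [ 0.    -0.    -0.009]
```

```bash
python3 -m jog '[[[0,0,0,0,0,0.002,0],[0,0,0,0,0,0,0],[0,0,0,0,0,0,0],[0,0,0,0,0,0,0]]]'; python3 go.py 496.9 -265.1 122.5 10.2; python3 -m jog '[[[0,0,0,0,0,0,0.2],[0,0,0,0,0,0,0.5],[0,0,0,0,0,0,0.5],[0,0,0,0,0,0,0.5],[0,0,0,0,0,-0.005,0.5],[0,0,0,0,0,-0.004,0.5],[0,0,0,0,0,0,0.5]]]'; python3 go.py 496.9 -265.1 85.5 10.2
python3 al2.py s6;python3 - <<'E'
from h import *
f=np.load('s6.npz');W=cloud('scene',f['d']);h,s,v=np.moveaxis(cv2.cvtColor(f['p'],cv2.COLOR_RGB2HSV).astype(int),-1,0)
m=((h<6)|(h>174))&(s>150)&(W[...,2]>120)&(abs(W[...,0]-497)<30)&(abs(W[...,1]+265)<30)
k=cv2.minAreaRect(W[m][:,:2].astype(np.float32));print('lock',m.sum(),k)
E
```

```text
time: 15.08
tool_pos: [497.1, -265.2, 123.1]
tcp_rot: [180.0, -0.0, 6.3]
ft_force: [2.6, -1.2, -3.2]
finger_gap: 11.4
t 15.07 tcp [ 497.1 -265.2  123.1] [ 1.7999e+02 -1.0000e-02  6.2600e+00] F [ 2.6 -1.2 -3.2] M [-0.24 -0.47  0.63] gap 11.4
need shift [-0.004 -0.003  0.011] turn [ 0.     -0.     -0.0109]
time: 15.95
tool_pos: [497.0, -265.2, 123.0]
tcp_rot: [-180.0, 0.0, 9.5]
ft_force: [0.3, 0.3, 0.2]
finger_gap: 42.4
t 15.95 tcp [ 497.  -265.2  123. ] [-180.      0.      9.53] F [0.3 0.3 0.2] M [0.01 0.03 0.03] gap 42.4
need shift [-0.002 -0.002  0.75 ] turn [-0.      0.     -0.0019]
bar 41 y [-359.6 -349.5 -341.9] z [56.5 57.9 59.9]
lugs y [-372. -370. -369. -367. -367. -365. -365. -362. -362. -360. -338. -336.
 -335. -334. -333. -331. -331. -329. -328. -326.]
lock 106 ((500.4414978027344, -264.36065673828125), (31.182775497436523, 11.578609466552734), 8.356158256530762)
```

View pics/s6c.png

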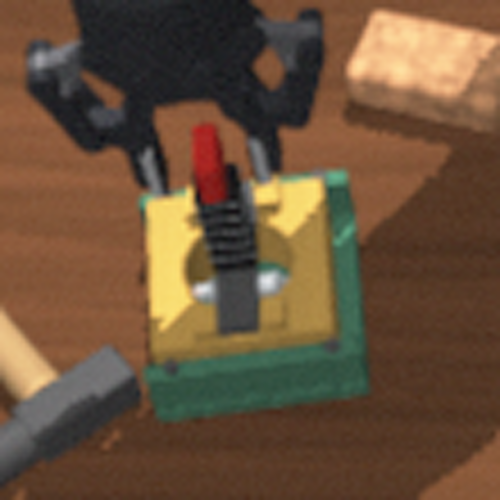

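The lock is back in line with the bar and the noses are still out at (203,292) and (272,283). I'll regrip the handle and draw the gauge out.

```bash
python3 -m jog '[[[0,0,0.15,0,0,0,0.5],[0,0,0.25,0,0,0,0.5],[0,0,0.2,0,0,0,0.5],[0,0,0.1,0,0,0,0.5],[0,0,0.05,0,0,0,0.5],[0,0,0,0,0,0,0.4],[0,0,0,0,0,0,0.3],[0,0,0,0,0,0,0.2],[0,0,0,0,0,0,0.1],[0,0,0,0,0,0,0.1],[0,0,0,0,0,0,0.1]]]' 50; python3 go.py 496.9 -265.1 85.5 10.2
python3 -m jog '[[[0,0,-0.03,0,0,0,0.1],[0,0,-0.1,0,0,0,0.1],[0,0,-0.15,0,0,0,0.1],[0,0,-0.15,0,0,0,0.1],[0,0,-0.2,0,0,0,0.1]]]'; python3 go.py 496.9 -265.1 85.5 10.2
python3 -m jog '[[[0,0,-0.25,0,0,0,0.1],[0,0,-0.3,0,0,0,0.1],[0,0,-0.25,0,0,0,0.1],[0,0,-0.1,0,0,0,0.1],[0,0,0,0,0,0,0.1]]]'; python3 go.py 572.9 -19.5 160 16.9
```

```text
time: 17.38
tool_pos: [497.5, -265.4, 86.2]
tcp_rot: [180.0, -0.1, 9.5]
ft_force: [0.3, 0.7, 6.0]
finger_gap: 21.6
t 17.38 tcp [ 497.5 -265.4   86.2] [ 1.7996e+02 -5.0000e-02  9.4900e+00] F [0.3 0.7 6. ] M [ 0.11 -0.03 -0.05] gap 21.6
need shift [-0.01  -0.008  0.013] turn [ 0.0001 -0.0001 -0.002 ]
time: 18.0
tool_pos: [496.9, -264.8, 117.5]
tcp_rot: [-179.9, 0.0, 9.5]
ft_force: [-0.1, -0.6, -4.4]
finger_gap: 21.7
t 18.0 tcp [ 496.9 -264.8  117.5] [-1.7995e+02  2.0000e-02  9.4900e+00] F [-0.1 -0.6 -4.4] M [-0.01 -0.01  0.02] gap 21.7
need shift [0.    0.006 0.64 ] turn [-0.0001  0.0001 -0.002 ]
time: 18.62
tool_pos: [497.3, -265.3, 162.5]
tcp_rot: [180.0, -0.0, 9.5]
ft_force: [-0.7, -0.2, -2.9]
finger_gap: 21.1
t 18.62 tcp [ 497.3 -265.3  162.5] [ 1.7997e+02 -3.0000e-02  9.4900e+00] F [-0.7 -0.2 -2.9] M [ 0.02 -0.01  0.01] gap 21.1
need shift [ 2.303 -4.6    0.049] turn [ 0.0001 -0.0001 -0.0206]
```

```bash
python3 -m jog '[[[0.1,-0.2,0,0,0,0,0.1],[0.25,-0.5,0,0,0,0,0.1],[0.3,-0.6,0,0,0,0,0.1],[0.3,-0.6,0,0,0,0,0.1],[0.3,-0.6,0,0,0,0,0.1],[0.3,-0.6,0,0,0,0,0.1],[0.3,-0.6,0,0,0,0,0.1],[0.25,-0.5,0,0,0,0,0.1],[0.15,-0.3,0,0,0,-0.008,0.1],[0.05,-0.1,0,0,0,-0.012,0.1],[0,0,0,0,0,0,0.1],[0,0,0,0,0,0,0.1]]]'; python3 go.py 572.7 -19.6 100 16.9
python3 - <<'E'
from h import *
b,_=snap('scene','s7');cv2.imwrite('pics/s7c.png',cv2.resize(b[210:330,255:375],(500,500),interpolation=2)[...,::-1])
E
```

```text
time: 20.12
tool_pos: [572.0, -19.7, 161.8]
tcp_rot: [-180.0, 0.0, 16.6]
ft_force: [-0.5, -0.4, -3.8]
finger_gap: 21.2
t 20.12 tcp [572.  -19.7 161.8] [-1.800e+02  3.000e-02  1.662e+01] F [-0.5 -0.4 -3.8] M [ 0.02 -0.05 -0.04] gap 21.2
need shift [0.014 0.002 1.236] turn [-0.      0.0001 -0.0008]
```

View pics/s7c.png

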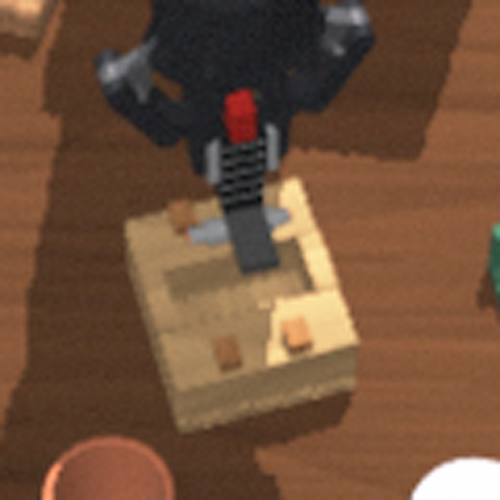

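The noses are still extended, at (190,235) and (288,215), and the gauge is above the stand pocket. I'll lower it.

```bash
python3 -m jog '[[[0.014,0,0.1,0,0,-0.0008,0.1],[0,0,0.25,0,0,0,0.1],[0,0,0.3,0,0,0,0.1],[0,0,0.25,0,0,0,0.1],[0,0,0.2,0,0,0,0.1],[0,0,0.1,0,0,0,0.1],[0,0,0.05,0,0,0,0.1],[0,0,0,0,0,0,0.1]]]'; python3 go.py 572.7 -19.6 87 16.9
python3 -m jog '[[[0,0,0.06,0,0,0,0.1],[0,0,0.05,0,0,0,0.1],[0,0,0.04,0,0,0,0.1],[0,0,0,0,0,0,0.1]]]'; python3 go.py 572.7 -19.6 86 16.9
```

```text
time: 21.18
tool_pos: [573.1, -19.1, 99.8]
tcp_rot: [180.0, -0.0, 17.0]
ft_force: [0.2, 0.0, -3.8]
finger_gap: 21.6
t 21.18 tcp [573.1 -19.1  99.8] [ 1.7999e+02 -2.0000e-02  1.6980e+01] F [ 0.2  0.  -3.8] M [ 0.01 -0.01 -0.04] gap 21.6
need shift [-0.011  0.006  0.256] turn [ 0.     -0.0001  0.0002]
time: 21.68
tool_pos: [572.7, -19.1, 91.8]
tcp_rot: [-180.0, 0.0, 17.0]
ft_force: [-0.2, -0.3, -3.4]
finger_gap: 21.3
t 21.68 tcp [572.7 -19.1  91.8] [-1.7999e+02  2.0000e-02  1.6980e+01] F [-0.2 -0.3 -3.4] M [-0.01  0.02 -0.  ] gap 21.3
need shift [-0.003  0.009  0.116] turn [-0.      0.0001  0.0002]
```

```bash
python3 -m jog '[[[0,0,0.05,0,0,0,0.1],[0,0,0.03,0,0,0,0.1],[0,0,0.02,0,0,0,0.1],[0,0,0,0,0,0,0.1]]]'; python3 go.py 572.7 -19.6 86 16.9
python3 -m jog '[[[0,0,0.01,0,0,0,0.1],[0,0,0.01,0,0,0,0.1],[0,0,0,0,0,0,0.1]]]'; python3 go.py 572.7 -19.6 86 16.9
```

```text
time: 22.18
tool_pos: [572.9, -19.1, 86.9]
tcp_rot: [-180.0, 0.0, 17.0]
ft_force: [-0.0, -0.5, -3.9]
finger_gap: 21.6
t 22.18 tcp [572.9 -19.1  86.9] [-1.800e+02  1.000e-02  1.698e+01] F [-0.  -0.5 -3.9] M [-0.01 -0.01  0.02] gap 21.6
need shift [-0.006  0.008  0.019] turn [-0.      0.      0.0002]
time: 22.55
tool_pos: [573.0, -19.1, 86.2]
tcp_rot: [180.0, -0.0, 17.0]
ft_force: [-0.4, -0.0, -2.9]
finger_gap: 21.5
t 22.55 tcp [573.  -19.1  86.2] [ 1.800e+02 -1.000e-02  1.698e+01] F [-0.4 -0.  -2.9] M [0.05 0.08 0.02] gap 21.5
need shift [-0.008  0.007  0.004] turn [ 0.     -0.      0.0002]
```

Touching. I'll press slightly, release, rise clear and back away.

```bash
python3 -m jog '[[[0,0,0.012,0,0,0,0.1],[0,0,0,0,0,0,0.1],[0,0,0,0,0,0,0.3],[0,0,0,0,0,0,0.5],[0,0,0,0,0,0,0.6],[0,0,0,0,0,0,0.6],[0,0,-0.2,0,0,0,0.6],[0,0,-0.5,0,0,0,0.6],[0,0,-0.6,0,0,0,0.6],[0,0,-0.6,0,0,0,0.6],[0,0,-0.5,0,0,0,0.6],[0,0,-0.2,0,0,0,0.6]]]'; python3 -m jog '[[[-0.4,0,-0.2,0,0,0,0.6],[-0.8,0,0,0,0,0,0.6],[-0.8,0,0,0,0,0,0.6],[-0.8,0,0,0,0,0,0.6],[-0.4,0,0,0,0,0,0.6],[0,0,0,0,0,0,0.6],[0,0,0,0,0,0,0.6]]]'; python3 go.py 572.7 -19.6 86 16.9
python3 - <<'E'
from h import *
a,da=snap('top','t8');b,db=snap('scene','s8')
im=np.hstack([cv2.resize(a[175:255,298:378],(400,400),interpolation=2),cv2.resize(b[235:325,270:360],(400,400),interpolation=2)]);cv2.imwrite('pics/c8.png',im[...,::-1])
for n,p,d in(('top',a,da),('scene',b,db)):
    W=cloud(n,d);h,s,v=np.moveaxis(cv2.cvtColor(p,cv2.COLOR_RGB2HSV).astype(int),-1,0);z=W[...,2]
    near=np.hypot(W[...,0]-573,W[...,1]+20)<50
    for nm,m in(('red',near&((h<6)|(h>174))&(s>150)&(z>120)),('bar',near&(s<90)&(z>50)&(z<66)&(v>40))):
        q=W[m];print(n,nm,m.sum(),np.round(np.median(q,0),1),np.round(np.percentile(q[:,2],[10,90]),1),cv2.minAreaRect(q[:,:2].astype(np.float32)))
E
```

```text
time: 24.05
tool_pos: [574.0, -19.2, 218.2]
tcp_rot: [179.9, -0.2, 17.0]
ft_force: [-0.4, 0.0, -0.5]
finger_gap: 51.5
time: 24.92
tool_pos: [420.4, -65.7, 225.4]
tcp_rot: [-180.0, -0.0, 17.0]
ft_force: [-0.6, 0.6, 0.0]
finger_gap: 51.4
t 24.93 tcp [420.4 -65.7 225.4] [-1.800e+02 -2.000e-02  1.697e+01] F [-0.6  0.6  0. ] M [-0.03 -0.01 -0.  ] gap 51.4
need shift [3.182 0.007 2.789] turn [-0.     -0.0001  0.0002]
top red 63 [571.  -18.7 147.8] [132.9 151.1] ((571.9758911132812, -20.321670532226562), (29.972097396850586, 15.751629829406738), 17.592639923095703)
top bar 70 [562.9 -15.3  58.5] [54.3 62.3] ((572.1646118164062, -20.46448516845703), (85.01150512695312, 40.31660461425781), 35.365543365478516)
scene red 115 [580.1 -18.6 144.5] [130.9 148.2] ((574.7175903320312, -19.69549560546875), (32.885398864746094, 12.575613975524902), 18.85658836364746)
scene bar 161 [597.2 -12.7  56.2] [52.5 59.7] ((575.3302001953125, -19.78173065185547), (69.23887634277344, 77.83556365966797), 67.00189971923828)
```

View pics/c8.png

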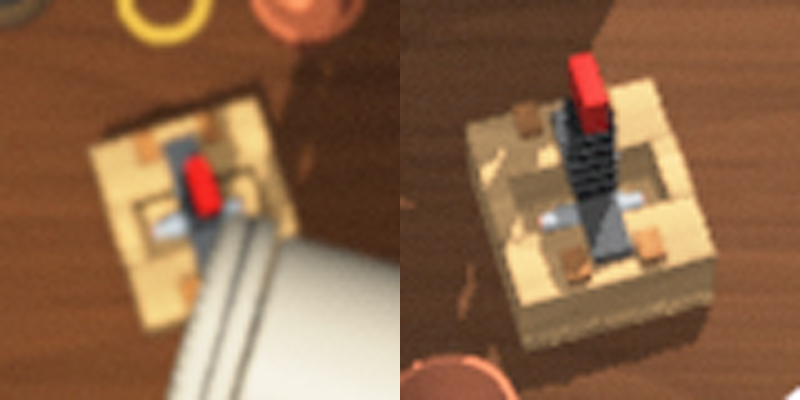

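The gauge stands in the pocket between the lugs, upright, lock in line with the bar, noses out at (542,222) and (642,198). A quick check of the nose distance, then I'll hand in.

Run:
```python
from h import *
a=ray('scene',270+139*.225,235+222*.225,26);b=ray('scene',270+245*.225,235+197*.225,26)
print('nose distance',np.linalg.norm(a-b),(a+b)/2)
print(job.hand_in())
```

```text
nose distance 55.79466383292064 [573.49660372 -17.57535165  26.        ]
the job is handed in; nothing more can be done
None
```

I took the gauge from the stand and seated it in the brass bushing. I loosened the lock about 34° so the plungers sprang out, turned it tight again to about 0.6 N m, and returned the gauge to the stand. I handed the job in at about 25 s of the 72 s limit; it returned no verdict.

**Seating in the brass die:** the bar top read 57.9 mm high, against 58 expected when seated. Axial contact forces stayed at or below about 10 N in the readings taken between moves.

**Final checks in the stand:**
- **Position:** the lock's centre is within about 1.5 mm of where it stood at the start in both views. The bar top read 58.5 mm (top view) and 56.2 mm (scene view), against 58 expected.
- **Lock:** it looks in line with the bar, consistent with tight. Its measured angle was 17.6° (top view) and 18.9° (scene view), against about 17° for the bar. That is close to the 0.07 rad (4°) limit only within measuring noise.
- **Reading:** the noses measured about 55.8 mm apart by ray casting from one view, with pixel positions read off by eye. That is good to about 2 mm, so it suggests the 54.5 to 58 mm range but does not prove it.
- **Surroundings:** the gripper was open and clear of everything. I did not measure the bystanders or the silver die again, but the arm was never near the die.

The two cameras disagreed by about 2 mm throughout, which is within their stated calibration.

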